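# Find the slack bag clip

### The job

One of the three bag clips in the rack has gone slack. Pull every test card straight out of its clip, feeling how hard it holds, and leave the cards on the board in front of the clips; then put the clip that let go most easily in the loaf tin. Leave the two good clips standing in their bays and do not disturb the cork stopper and the salt shaker behind them.

Things in the scene. Friction and masses are not known exactly. Their poses are not given: they have to be found in the camera images.
- board: White chopping board, fixed, 240 x 360 x 12 mm, carrying a wooden rack of three bays side by side. Origin on its underside, 12 mm below its top face; it spans x -130 to +110 mm, y -180 to +180 mm. x runs from its free front half to the clips. Bays at y = -105, 0 and +105 mm. The clips stand on its top between ribs that end 24 mm above the underside, and lift out freely upwards.
- posts_mid (a point): Middle bay's pair of wooden stop posts: point in the middle of the pair, at the top, 54 mm above the board's underside. Axes as the board's. Every bay has such a pair, 10 mm thick in x (board x 7.5 to 17.5 mm), 40 mm wide over both, with a 12 mm gap for the card. A clip pulled towards board -x bears on the posts behind it, so it stays put.
- clip_a_mid (a point): Spring bag clip, loose, 80 g, on end in any one bay. Point: centre of its upright steel spring barrel (24 mm diameter, 66 mm high), 33 mm above its foot. Grasp it across y by the barrel, which is wider than the grey arms beside it. Axes parallel to the board's; mouth 31 mm to -x, thumb tails 31 mm to +x, up to 20 mm each side. One arm is hinged and sprung shut. The clips look alike; any may be the slack one.
- clip_b_mid (a point): Spring bag clip, loose, 80 g, on end in any one bay. Point: centre of its upright steel spring barrel (24 mm diameter, 66 mm high), 33 mm above its foot. Grasp it across y by the barrel, which is wider than the grey arms beside it. Axes parallel to the board's; mouth 31 mm to -x, thumb tails 31 mm to +x, up to 20 mm each side. One arm is hinged and sprung shut. The clips look alike; any may be the slack one.
- clip_c_mid (a point): Spring bag clip, loose, 80 g, on end in any one bay. Point: centre of its upright steel spring barrel (24 mm diameter, 66 mm high), 33 mm above its foot. Grasp it across y by the barrel, which is wider than the grey arms beside it. Axes parallel to the board's; mouth 31 mm to -x, thumb tails 31 mm to +x, up to 20 mm each side. One arm is hinged and sprung shut. The clips look alike; any may be the slack one.
- card_p_grip (a point): Test card, loose, 35 g, upright in the clip at board y = -105 mm. Point: centre of its wooden grip, 16 x 16 x 50 mm, which stands on the board at the card's end nearest the robot (foot 25 mm below). x axis: grip to tip, along board x. White blade 3 mm thick, 45 mm high. Pulled along board -x it leaves the clip after 18 mm, the posts after 28 mm (45 mm is ample).
- card_p_tip (a point): Tip of this card's blade, 72.5 mm along its x axis from the grip, 22.5 mm above its foot. After 2 mm of play the pull is a steady rub over the first 15 mm: about 1.5 to 3 N from the slack clip, 7 to 13 N from a good one (friction varies between starts). A grip that presses the card down on the board adds rub of its own: easing it up 2 mm before the pull avoids that.
- card_q_grip (a point): Test card, loose, 35 g, upright in the clip at board y = 0 mm. Point: centre of its wooden grip, 16 x 16 x 50 mm, which stands on the board at the card's end nearest the robot (foot 25 mm below). x axis: grip to tip, along board x. White blade 3 mm thick, 45 mm high. Pulled along board -x it leaves the clip after 18 mm, the posts after 28 mm (45 mm is ample).
- card_q_tip (a point): Tip of this card's blade, 72.5 mm along its x axis from the grip, 22.5 mm above its foot. After 2 mm of play the pull is a steady rub over the first 15 mm: about 1.5 to 3 N from the slack clip, 7 to 13 N from a good one (friction varies between starts). A grip that presses the card down on the board adds rub of its own: easing it up 2 mm before the pull avoids that.
- card_r_grip (a point): Test card, loose, 35 g, upright in the clip at board y = 105 mm. Point: centre of its wooden grip, 16 x 16 x 50 mm, which stands on the board at the card's end nearest the robot (foot 25 mm below). x axis: grip to tip, along board x. White blade 3 mm thick, 45 mm high. Pulled along board -x it leaves the clip after 18 mm, the posts after 28 mm (45 mm is ample).
- card_r_tip (a point): Tip of this card's blade, 72.5 mm along its x axis from the grip, 22.5 mm above its foot. After 2 mm of play the pull is a steady rub over the first 15 mm: about 1.5 to 3 N from the slack clip, 7 to 13 N from a good one (friction varies between starts). A grip that presses the card down on the board adds rub of its own: easing it up 2 mm before the pull avoids that.
- tin: Aluminium loaf tin, fixed, open at the top, 200 (its x) x 140 (its y) x 55 mm, wall and floor 4 mm. Origin at the centre of its underside. It stands at either side of the board.
- bowl: White enamelled bowl, fixed, rim radius 75 mm, 65 mm high, on the other side of the board from the tin; not used. Origin at the centre of its underside.
- stopper: Cork stopper, 24 mm diameter, 34 mm high, standing on the board behind and between two bays, loose, a bystander. Origin at the centre of its underside.
- shaker: Small steel salt shaker, 22 mm diameter, 35 mm high, standing on the board behind and between two bays, loose, a bystander. Origin at the centre of its underside.
There are look-alikes about, which are no part of the job. What is shaped like the part that bears card_p_grip but blue, green or purple is not meant.

How it is judged (in metres and radians):
On the way:
1. all three test cards are out of their clips and clear of the stop posts, on the board, while all three clips still stand in their bays (x of each of card_p_tip, card_q_tip, card_r_tip in the frame of board below 0.0075 m and x of card_p_grip in the frame of board between -0.15 and 0.005 m and y of card_p_grip in the frame of board between -0.19 and 0.19 m and z of each of card_p_grip, card_q_grip, card_r_grip in the frame of board below 0.06 m and x of card_q_grip in the frame of board between -0.15 and 0.005 m and y of card_q_grip in the frame of board between -0.19 and 0.19 m and x of card_r_grip in the frame of board between -0.15 and 0.005 m and y of card_r_grip in the frame of board between -0.19 and 0.19 m and distance of each of clip_a_mid, clip_b_mid, clip_c_mid from where it was at the start of the episode below 0.02 m and angle between each of clip_a_mid, clip_b_mid, clip_c_mid's own z axis and vertical below 0.15 rad), for 0.2 s.
At the end, for the whole second after the job is handed in: All three cards are on the board, clear of the stop posts; the slack clip (its empty jaws press on each other with less than 6 N) is at rest inside the loaf tin, its middle below the rim; the two good clips stand within 20 mm of their starts, upright within 0.15 rad (x of each of card_p_tip, card_q_tip, card_r_tip in the frame of board below 0.0075 m and x of card_p_grip in the frame of board between -0.15 and 0.005 m and y of card_p_grip in the frame of board between -0.19 and 0.19 m and z of each of card_p_grip, card_q_grip, card_r_grip in the frame of board below 0.06 m and x of card_q_grip in the frame of board between -0.15 and 0.005 m and y of card_q_grip in the frame of board between -0.19 and 0.19 m and x of card_r_grip in the frame of board between -0.15 and 0.005 m and y of card_r_grip in the frame of board between -0.19 and 0.19 m and ((contact force between clip_a_c0 and jaw_a_c0 below 6 N and x of clip_a_mid in the frame of tin between -0.097 and 0.097 m and y of clip_a_mid in the frame of tin between -0.067 and 0.067 m and z of clip_a_mid in the frame of tin between 0 and 0.055 m and linear speed of clip_a below 0.02 m/s) or (contact force between clip_a_c0 and jaw_a_c0 above 6 N and distance of clip_a_mid from where it was at the start of the episode below 0.02 m and angle between clip_a_mid's own z axis and vertical below 0.15 rad)) and ((contact force between clip_b_c0 and jaw_b_c0 below 6 N and x of clip_b_mid in the frame of tin between -0.097 and 0.097 m and y of clip_b_mid in the frame of tin between -0.067 and 0.067 m and z of clip_b_mid in the frame of tin between 0 and 0.055 m and linear speed of clip_b below 0.02 m/s) or (contact force between clip_b_c0 and jaw_b_c0 above 6 N and distance of clip_b_mid from where it was at the start of the episode below 0.02 m and angle between clip_b_mid's own z axis and vertical below 0.15 rad)) and ((contact force between clip_c_c0 and jaw_c_c0 below 6 N and x of clip_c_mid in the frame of tin between -0.097 and 0.097 m and y of clip_c_mid in the frame of tin between -0.067 and 0.067 m and z of clip_c_mid in the frame of tin between 0 and 0.055 m and linear speed of clip_c below 0.02 m/s) or (contact force between clip_c_c0 and jaw_c_c0 above 6 N and distance of clip_c_mid from where it was at the start of the episode below 0.02 m and angle between clip_c_mid's own z axis and vertical below 0.15 rad))); the robot touches nothing.
It fails at once if a second clip is taken out of its bay (distance of each of clip_a_mid, clip_b_mid from where it was at the start of the episode above 0.04 m or distance of each of clip_b_mid, clip_c_mid from where it was at the start of the episode above 0.04 m or distance of each of clip_a_mid, clip_c_mid from where it was at the start of the episode above 0.04 m).
It fails at once if the cork stopper or the salt shaker is shifted by more than 40 mm (distance of any of stopper, shaker from where it was at the start of the episode above 0.04 m).
It also fails if it takes over 67 s, if anything falls off the work surface, if the arm or the gripper's body presses on something with over 40 N, if the wrist force passes 120 N, or if a joint passes its speed limit or range.

### The arm

A 6-joint arm with a two-finger parallel gripper is mounted at the origin on the work surface. World frame = base frame: x ahead of the robot, y to its left, z up, the work surface at z = 0. Lengths are in mm, angles in rad, forces in N, time in s.
With the tool pointing down it reaches from about 275 to 750 mm from the base axis. Payload 10.2 kg.
Tool frame: the origin (TCP) lies midway between the tips of the shut fingers; the grasp point (between the pads) lies 19 mm behind it; z points along the fingers, y is the line along which they close (so a half turn about z gives the same grasp; the last joint's range is limited). The gripper opens to 85 mm and grips with 20 to 120 N. Pads are 22 mm wide; open, the fingers measure 114 mm over their backs; the gripper's body (76 mm by 85 mm) begins 54 mm behind the grasp point. The pads swing forward as they close: fully open they stand 13 mm farther back than shut.
Start: joints at [-1.435, 0.313, 1.498, -0, 1.331, -0.223], TCP at [184.342, -491.578, 231.294] pointing down, gripper open.
Joint ranges: [-2.94, 2.94], [-0.97, 2.17], [0.19, 2.56], [-1.23, 4.37], [0.02, 3.11], [-2.88, 2.88]. Speed limits (rad/s): [2.39, 2.39, 3.01, 3.14, 3.14, 3.14].

### API

Orientations are given as a unit quaternion [w, x, y, z].
In Python, from rig import sense, capture, finish_job, find_in, place_of gives the robot as it stands. The module is installed in compiled form; this text tells all that it offers.
- The arm moves only by the shell command python3 -m jog 'ROWS' [FORCE]. ROWS is JSON, a list of rows, each an object of numbers: "tx", "ty", "tz": the shift along the tool's x, y, z in mm; "ax", "ay", "az": the turn, a rotation vector about the tool's x, y, z in rad; "jaw": the closure, from -1 (fully open) to 1 (shut), so that 0 is half open. In form: [{"tx": .., "ty": .., "tz": .., "ax": .., "ay": .., "az": .., "jaw": ..}, ...]. A call has 1 to 5 rows; each row shifts and turns the commanded pose from where the row before left it, along the tool's axes as they then stand; what a row does not reach is not made up. A row lasts 1/8 s, in which the tool goes at most 62.5 mm and 10.7 degrees, less where a joint would pass 70% of its speed; a pose out of reach is approached as far as the arm can. A call with a gripper value outside its range is refused whole. The fingers move at their own pace and stop on an object; FORCE is the grip in N (left out, the last holds). Time passes only in rows, so rows that do not move let the fingers close. It gives the time, the measured TCP pose, the force, the opening and the grip force at its end, in the units of the state.
- sense(): the state, without advancing time (a new reading comes with each control period).
- capture(name): name is "scene" or "top"; returns a dict with "color" (480x640x3 uint8, red, green, blue), "depth" (480x640 float32, mm along the optical axis (not along the pixel's ray), 0 where there is no reading), "fx", "fy", "cx", "cy" (pixels), "k1" (the pictures are not rectified: a ray, as slopes to the right and down, at radius r is drawn at 1 + k1 r^2 times it, then the intrinsics apply), "camera_from_world" (4x4, takes a point from world to camera coordinates). Camera axes: x right, y up, looking along -z (the intrinsics and any distortion apply to the point x, -y, -z); pixel columns grow to the right and rows downward; lengths in mm; the calibration is good to about 2 mm. A picture is of the moment at which its call begins.
- finish_job(): hands the job in; it is judged then, once.
Trained networks look in the newest picture that a camera, given by its name, has taken for a name from the list of things; names that differ only in an ending like _2 or _b are one class to them, and where a whole thing is asked for, a point or a joint stands for the part that bears it (a point fixed in the world has none). Each returns a list of dicts, best first, with "conf" (0 to 1); they miss things now and then, are a little off and sometimes report something else, mostly with a low value. They report only what shows in the picture. A call takes as long as a camera call. They do not tell look-alikes from the thing itself.
- find_in(query, camera): "centre" ([column, row] in pixels, amid what is visible of it).
- place_of(query, camera): "centre" ([column, row] in pixels: a listed point, or the origin of a listed thing).
The state is a dict: "time_s": time; "joints": joint angles; "dq": joint speeds; "tau": joint torques, N m; "eef_pos": TCP position; "ee_rot": TCP orientation; "force": force on the tool from outside, world axes, zero at the start; "wrist_torque": the same for the moment, N m; "grip_width": opening from 0.0 (shut) to 1.0 (fully open); "grip_force": force on a finger pad.
Only numpy, scipy, OpenCV 4.12 (cv2) and the standard library are available. Lean on these libraries where they do the work, as an engineer would, in place of code of your own. Each camera call takes 0.05 s, during which the arm holds its last target. There are 200 camera calls.

## Working session

There is one attempt and no reset: what is moved stays moved. The work goes in short steps, Python scripts to look and compute and a shell command to move; the robot and the scene stay as the last step left them, time stands still between calls to the robot, and variables do not carry over. Pictures are saved under pics/ and viewed, at most 10 in all, crops included, and the job is handed in when it is done.

```bash
mkdir -p pics
cat > h.py <<'E'
import numpy as np, cv2
from rig import *
def ray(c,uv):
    M=c["camera_from_world"]; R=np.array(M)[:3,:3]; t=np.array(M)[:3,3]
    x=(uv[0]-c["cx"])/c["fx"]; y=(uv[1]-c["cy"])/c["fy"]
    rd=np.hypot(x,y); r=rd
    for _ in range(20): r=rd/(1+c["k1"]*r*r)
    s=r/rd if rd>0 else 1
    d=np.array([x*s,-y*s,-1.0])
    return R.T@(-t), R.T@d, 
def at_z(c,uv,z):
    o,d=ray(c,uv); return o+d*(z-o[2])/d[2]
def at_depth(c,uv):
    o,d=ray(c,uv); u,v=int(round(uv[0])),int(round(uv[1])); return o+d*c["depth"][v,u]
E
python3 - <<'E'
from h import *
print(sense())
for n in("scene","top"):
    c=capture(n); cv2.imwrite(f"pics/{n}0.png",c["color"][:,:,::-1])
    print(n,ray(c,(320,240)))
    for q,z in(("board",0),("posts_mid",54),("clip_a_mid",45),("card_p_grip",37),("card_p_tip",34.5),("tin",0),("stopper",12),("shaker",12)):
        for f in place_of(q,n)[:6]:
            if f["conf"]>.2: print(q,round(f["conf"],2),np.round(f["centre"]),at_z(c,f["centre"],z).round(1))
E
```

```text
{'time_s': 0.0, 'joints': array([-1.43538829e+00,  3.13446928e-01,  1.49842744e+00,  8.25843867e-06,
        1.33097320e+00, -2.23384787e-01]), 'dq': array([ 0.00057371,  0.00028705, -0.00171388, -0.00206142,  0.00107187,
       -0.00174607]), 'tau': array([-9.07719514e-04, -4.12266576e+01, -2.59746248e+01, -1.81861678e-04,
        4.17100178e-03,  1.90785960e-05]), 'eef_pos': array([ 184.31465588, -491.31921185,  230.7402694 ]), 'ee_rot': array([-6.26674469e-04,  9.83951555e-01,  1.78434702e-01,  3.15984934e-05]), 'force': array([ 0.66350602, -0.13061742,  0.5075046 ]), 'wrist_torque': array([-0.01543281,  0.05761266, -0.00742055]), 'grip_force': 0.0, 'grip_width': 1.0009028213102211}
scene (array([1085.83794059,  633.09352177,  992.24811312]), array([-0.43234248, -0.49149058, -0.756218  ]))
board 0.59 [309. 265.] [583.8  27.9   0. ]
posts_mid 0.88 [304. 246.] [587.3  13.8  54. ]
posts_mid 0.33 [309. 298.] [663.3 123.5  54. ]
clip_a_mid 0.88 [313. 294.] [648.1 116.8  45. ]
card_p_grip 0.92 [304. 122.] [ 304.2 -332.6   37. ]
card_p_grip 0.9 [300. 214.] [524.6 -74.9  37. ]
card_p_grip
[... 575 characters left out ...]
6 [298. 181.] [677.2  53.8   0. ]
posts_mid 0.91 [312. 211.] [601.   19.2  54. ]
clip_a_mid 0.65 [269. 186.] [658.6 120.1  45. ]
clip_a_mid 0.63 [311. 209.] [606.8  21.9  45. ]
card_p_grip 0.69 [420. 182.] [ 672.4 -230.1   37. ]
card_p_grip 0.59 [350. 248.] [518.2 -68.4  37. ]
card_p_grip 0.54 [469. 347.] [ 290.3 -345.2   37. ]
card_p_tip 0.84 [401. 142.] [ 769.2 -187.1   34.5]
card_p_tip 0.73 [438. 213.] [ 600.3 -272.2   34.5]
card_p_tip 0.68 [472. 374.] [ 229.3 -352.2   34.5]
card_p_tip 0.47 [362. 216.] [591.1 -94.5  34.5]
tin 0.73 [342. 190.] [657.6 -50.5   0. ]
tin 0.58 [158. 262.] [480.9 386.7   0. ]
stopper 0.53 [295. 182.] [672.8  61.1  12. ]
shaker 0.6 [342. 192.] [651.6 -48.6  12. ]
```

Run:
```python
import cv2
a=cv2.imread("pics/top0.png")[110:310,110:400]
cv2.imwrite("pics/topc.png",cv2.resize(a,None,fx=2.75,fy=2.75,interpolation=cv2.INTER_CUBIC))
```

```text
(no output)
```

View pics/topc.png

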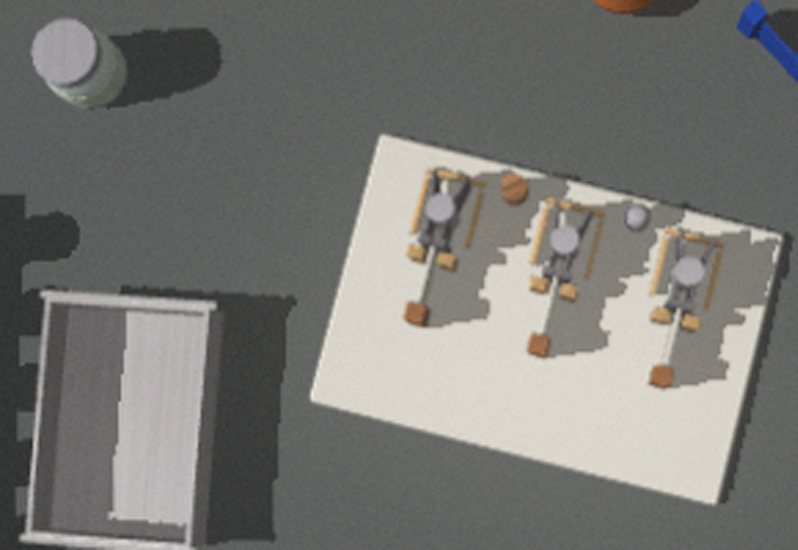

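View pics/scene0.png

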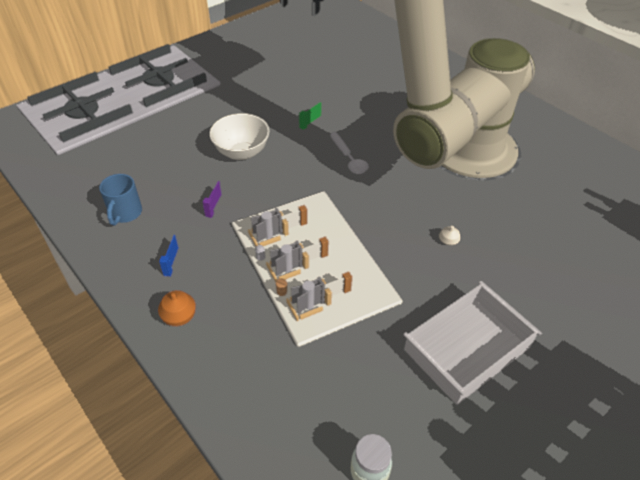

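The top crop shows the board turned about -14°. The grips (brown) are at about (416,313), (539,345) and (661,377), and the barrels at (440,207), (564,239) and (689,270). The tin is at the left of the board (world +y). The scene view agrees, with the stopper and shaker between the bays.

Run:
```python
from h import *
c=capture("top"); im=c["color"][:,:,::-1].copy()
pt=lambda p:(p[0]/2.75+110,p[1]/2.75+110)
# board corners
cor=np.array([at_z(c,pt(p),12)[:2] for p in[(380,135),(788,235),(718,503),(310,400)]])
tru=np.array([[110,180],[110,-180],[-130,-180],[-130,180.]])
A,B=tru-tru.mean(0),cor-cor.mean(0)
U,S,V=np.linalg.svd(A.T@B); R=(U@V).T; t=cor.mean(0)-R@tru.mean(0)
yaw=np.arctan2(R[1,0],R[0,0]); print("yaw",yaw,"t",t,"res",(cor-tru@R.T-t).round(1).tolist())
tb=lambda w:(R.T@(w[:2]-t)).round(1)
hsv=cv2.cvtColor(im,cv2.COLOR_BGR2HSV).astype(int)
m=((hsv[...,0]<12)&(hsv[...,1]>120)&(hsv[...,2]>60)).astype(np.uint8); m[:200]=0
n,l,s,ce=cv2.connectedComponentsWithStats(m)
for i in range(1,n):
    if 15<s[i][4]<200:
        w=at_z(c,ce[i],62); print("grip",ce[i].round(1),s[i][4],w.round(1),tb(w),c["depth"][int(ce[i][1]),int(ce[i][0])],at_depth(c,ce[i]).round(1))
for p in[(440,207),(564,239),(689,270)]:
    w=at_z(c,pt(p),78); print("barrel",w.round(1),tb(w),at_depth(c,pt(p)).round(1))
tin=[at_z(c,pt(p),55) for p in[(45,295),(213,303),(192,547),(25,540)]]
print("tin",np.round(tin,1).tolist(),np.mean(tin,0))
for f in place_of("card_p_grip","top"): print(f, at_z(c,f["centre"],37).round(1))
```

```text
yaw -0.23802209205075342 t [581.03623902  23.85904023] res [[-2.9, 0.6], [-1.3, -1.4], [2.5, 1.7], [1.6, -0.9]]
barrel [654.9 114.8  78. ] [ 50.4 105.8] [654.3 114.4  82.1]
barrel [629.6  13.5  78. ] [49.6  1.4] [629.9  13.5  75.5]
barrel [605.3 -88.2  78. ] [  50.  -103.2] [605.3 -88.2  78.1]
tin [[582.4, 448.2, 55.0], [576.9, 304.4, 55.0], [375.2, 317.5, 55.0], [377.8, 459.7, 55.0]] [478.07308987 382.43052939  55.        ]
{'centre': [380.6, 115.8], 'conf': 0.76} [ 829.6 -138.3   37. ]
{'centre': [418.6, 183.5], 'conf': 0.67} [ 669.5 -226.7   37. ]
{'centre': [340.4, 194.3], 'conf': 0.65} [641.8 -44.6  37. ]
{'centre': [470.8, 344.0], 'conf': 0.58} [ 298.1 -348.7   37. ]
{'centre': [349.8, 247.6], 'conf': 0.42} [518.9 -67.   37. ]
```

Run:
```python
from h import *
c=capture("top")
yaw=-0.239; R=np.array([[np.cos(yaw),-np.sin(yaw)],[np.sin(yaw),np.cos(yaw)]])
bar=np.array([[654.9,114.8],[629.6,13.5],[605.3,-88.2]]).mean(0)
pt=lambda p:np.array((p[0]/2.75+110,p[1]/2.75+110))
s=sense(); e=s["eef_pos"]
print("pixel",c["color"][tuple(pt((416,313)).round().astype(int)[::-1])])
for n,p in zip("rqp",[(416,313),(539,345),(661,377)]):
    u=pt(p).round().astype(int); 
    w=c["color"][u[1]-7:u[1]+8,u[0]-7:u[0]+8].astype(float); m=(w[...,0]>2.0*w[...,2])&(w[...,0]>60)
    yx=np.argwhere(m).mean(0); uv=(u[0]-7+yx[1],u[1]-7+yx[0])
    g=at_z(c,uv,62); d=R.T@(g[:2]-e[:2])
    print(n,m.sum(),np.round(uv,1),g.round(1),"rel barrel mid (board)",(R.T@(g[:2]-bar)).round(1),"tool move tx,ty",d[0].round(1),(-d[1]).round(1),c["depth"][u[1],u[0]],at_depth(c,uv).round(1))
```

```text
pixel [154 109  74]
r 33 [260.4 223.3] [570.7 136.4  62. ] rel barrel mid (board) [-86.7 105.5] tool move tx,ty 226.7 -701.6 1284.8132 [570.6 136.3  62.8]
q 29 [305.5 235.1] [544.9  34.3  62. ] rel barrel mid (board) [-87.5   0.2] tool move tx,ty 225.9 -596.3 1281.5685 [544.8  34.2  63.9]
p 36 [350.2 246.5] [520.2 -66.5  62. ] rel barrel mid (board) [ -87.7 -103.6] tool move tx,ty 225.7 -492.5 1282.303 [520.3 -66.7  59.5]
```

```bash
python3 -m jog '[{"az":0.15,"jaw":-1},{"az":0.15},{"az":0.15},{"az":0.148},{"tx":22,"ty":-48}]' 40; python3 -m jog '[{"tx":23,"ty":-50},{"tx":23,"ty":-50},{"tx":23,"ty":-50},{"tx":23,"ty":-50},{"tx":23,"ty":-50}]'; python3 -m jog '[{"tx":23,"ty":-50},{"tx":23,"ty":-50},{"tx":23,"ty":-50},{"tx":20,"ty":-44,"tz":40},{"tz":30}]'; python3 -m jog '[{"tz":0}]'
```

```text
schema error: expected keys tx, ty, tz, ax, ay, az, jaw
schema error: expected keys tx, ty, tz, ax, ay, az, jaw
schema error: expected keys tx, ty, tz, ax, ay, az, jaw
schema error: expected keys tx, ty, tz, ax, ay, az, jaw
```

```bash
python3 -m jog '[{"tx":0,"ty":0,"tz":0,"ax":0,"ay":0,"az":0.15,"jaw":-1},{"tx":0,"ty":0,"tz":0,"ax":0,"ay":0,"az":0.15,"jaw":-1},{"tx":0,"ty":0,"tz":0,"ax":0,"ay":0,"az":0.15,"jaw":-1},{"tx":0,"ty":0,"tz":0,"ax":0,"ay":0,"az":0.148,"jaw":-1},{"tx":22,"ty":-48,"tz":0,"ax":0,"ay":0,"az":0,"jaw":-1}]' 40
python3 -m jog '[{"tx":23,"ty":-50,"tz":0,"ax":0,"ay":0,"az":0,"jaw":-1},{"tx":23,"ty":-50,"tz":0,"ax":0,"ay":0,"az":0,"jaw":-1},{"tx":23,"ty":-50,"tz":0,"ax":0,"ay":0,"az":0,"jaw":-1},{"tx":23,"ty":-50,"tz":0,"ax":0,"ay":0,"az":0,"jaw":-1},{"tx":23,"ty":-50,"tz":0,"ax":0,"ay":0,"az":0,"jaw":-1}]'
```

```text
time_s: 1.68
eef_pos: [216.3, -451.0, 230.8]
ee_rot: [0.0, 0.993, -0.122, -0.0]
force: [1.3, -0.4, -0.6]
grip_width: 1.001
grip_force: 0.0
time_s: 2.3
eef_pos: [388.9, -233.0, 231.5]
ee_rot: [0.0, 0.993, -0.119, 0.0]
force: [0.3, -1.0, 0.4]
grip_width: 1.002
grip_force: 0.0
```

```bash
python3 -m jog '[{"tx":22,"ty":-48,"tz":10,"ax":0,"ay":0,"az":0,"jaw":-1},{"tx":22,"ty":-48,"tz":20,"ax":0,"ay":0,"az":0,"jaw":-1},{"tx":22,"ty":-48,"tz":30,"ax":0,"ay":0,"az":0,"jaw":-1},{"tx":22,"ty":-49,"tz":20,"ax":0,"ay":0,"az":0,"jaw":-1},{"tx":0,"ty":0,"tz":20,"ax":0,"ay":0,"az":0,"jaw":-1}]'; python3 -m jog '[{"tx":0,"ty":0,"tz":0,"ax":0,"ay":0,"az":0,"jaw":-1}]'
```

```text
time_s: 2.92
eef_pos: [520.5, -65.2, 130.3]
ee_rot: [-0.0, 0.993, -0.117, 0.0]
force: [-0.3, -1.1, 0.5]
grip_width: 1.002
grip_force: 0.0
time_s: 3.05
eef_pos: [518.7, -67.3, 130.2]
ee_rot: [-0.0, 0.993, -0.119, -0.001]
force: [0.1, 0.0, 1.2]
grip_width: 1.001
grip_force: 0.0
```

Run:
```python
from h import *
s=sense(); print(s["eef_pos"],s["ee_rot"])
c=capture("scene"); 
cv2.imwrite("pics/s1.png",cv2.resize(c["color"][150:330,210:420,::-1],None,fx=3.3,fy=3.3,interpolation=cv2.INTER_CUBIC))
e=s["eef_pos"]; d=np.array([520.2,-66.5])-e[:2]; y=-.239
print("tx",d[0]*np.cos(y)+d[1]*np.sin(y),"ty",-(-d[0]*np.sin(y)+d[1]*np.cos(y)))
```

```text
[518.6881393  -67.29474822 130.1720465 ] [-3.18407619e-04  9.92903610e-01 -1.18912718e-01 -1.44412119e-03]
tx 1.2807446749518974 ty -1.130062209832941
```

View pics/s1.png

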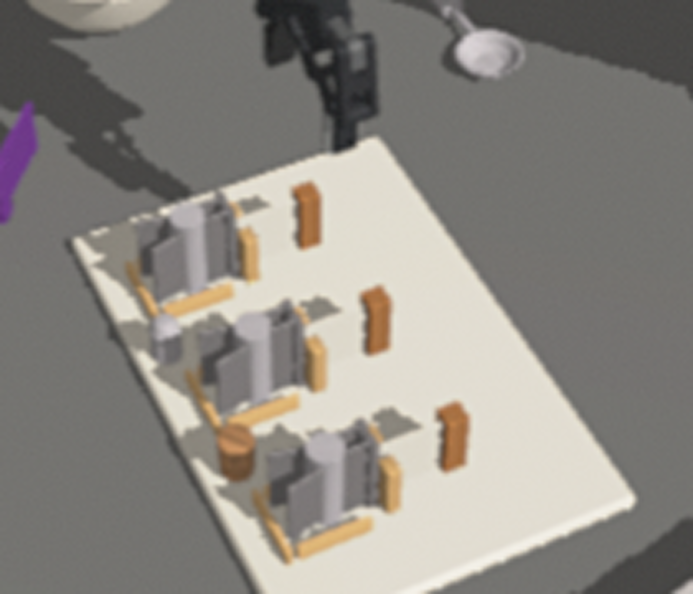

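The crop shows the gripper above the first grip at (307,215), clear of the posts. I'll lower and close.

```bash
python3 -m jog '[{"tx":1,"ty":-1,"tz":40,"ax":0,"ay":0,"az":0,"jaw":-1},{"tx":0,"ty":0,"tz":40,"ax":0,"ay":0,"az":0,"jaw":-1},{"tx":0,"ty":0,"tz":24,"ax":0,"ay":0,"az":0,"jaw":-1},{"tx":0,"ty":0,"tz":0,"ax":0,"ay":0,"az":0,"jaw":1},{"tx":0,"ty":0,"tz":0,"ax":0,"ay":0,"az":0,"jaw":1}]' 40
python3 -m jog '[{"tx":0,"ty":0,"tz":0,"ax":0,"ay":0,"az":0,"jaw":1},{"tx":0,"ty":0,"tz":0,"ax":0,"ay":0,"az":0,"jaw":1},{"tx":0,"ty":0,"tz":0,"ax":0,"ay":0,"az":0,"jaw":1}]'
```

```text
time_s: 3.72
eef_pos: [521.4, -67.8, 29.0]
ee_rot: [0.0, 0.993, -0.12, 0.001]
force: [-0.0, -0.6, 0.3]
grip_width: 0.603
grip_force: 0.0
time_s: 4.1
eef_pos: [520.9, -67.4, 28.3]
ee_rot: [0.0, 0.993, -0.119, 0.001]
force: [-1.5, -1.4, 6.2]
grip_width: 0.183
grip_force: 39.0
```

```bash
python3 -m jog '[{"tx":0,"ty":0,"tz":-2,"ax":0,"ay":0,"az":0,"jaw":1},{"tx":0,"ty":0,"tz":0,"ax":0,"ay":0,"az":0,"jaw":1}]'
for i in 1; do python3 -m jog '[{"tx":-2,"ty":0,"tz":0,"ax":0,"ay":0,"az":0,"jaw":1},{"tx":-2,"ty":0,"tz":0,"ax":0,"ay":0,"az":0,"jaw":1},{"tx":-2,"ty":0,"tz":0,"ax":0,"ay":0,"az":0,"jaw":1}]'; done
python3 -m jog '[{"tx":-2,"ty":0,"tz":0,"ax":0,"ay":0,"az":0,"jaw":1}]'
python3 -m jog '[{"tx":-2,"ty":0,"tz":0,"ax":0,"ay":0,"az":0,"jaw":1}]'
python3 -m jog '[{"tx":-2,"ty":0,"tz":0,"ax":0,"ay":0,"az":0,"jaw":1}]'
```

```text
time_s: 4.35
eef_pos: [520.5, -67.1, 29.4]
ee_rot: [-0.0, 0.993, -0.119, 0.0]
force: [-0.2, -0.5, -0.2]
grip_width: 0.18
grip_force: 39.1
time_s: 4.72
eef_pos: [514.8, -65.8, 29.5]
ee_rot: [0.0, 0.993, -0.119, 0.0]
force: [2.6, -0.1, 0.5]
grip_width: 0.182
grip_force: 39.0
time_s: 4.85
eef_pos: [512.7, -65.2, 29.4]
ee_rot: [0.0, 0.993, -0.119, 0.0]
force: [2.0, 0.8, 0.2]
grip_width: 0.181
grip_force: 39.0
time_s: 4.97
eef_pos: [510.7, -64.7, 29.3]
ee_rot: [0.0, 0.993, -0.119, 0.0]
force: [2.5, -1.3, -0.1]
grip_width: 0.179
grip_force: 39.0
time_s: 5.1
eef_pos: [508.7, -64.3, 29.3]
ee_rot: [0.0, 0.993, -0.119, 0.0]
force: [1.1, -0.6, -0.4]
grip_width: 0.178
grip_force: 38.9
```

About 2 N along the pull, so p is probably the slack one. I'll draw it fully out, set it down and go to q.

```bash
python3 -m jog '[{"tx":-8,"ty":0,"tz":0,"ax":0,"ay":0,"az":0,"jaw":1},{"tx":-12,"ty":0,"tz":0,"ax":0,"ay":0,"az":0,"jaw":1},{"tx":-13,"ty":0,"tz":0,"ax":0,"ay":0,"az":0,"jaw":1},{"tx":0,"ty":0,"tz":2,"ax":0,"ay":0,"az":0,"jaw":1},{"tx":0,"ty":0,"tz":0,"ax":0,"ay":0,"az":0,"jaw":1}]'
python3 -m jog '[{"tx":0,"ty":0,"tz":0,"ax":0,"ay":0,"az":0,"jaw":0.4},{"tx":0,"ty":0,"tz":0,"ax":0,"ay":0,"az":0,"jaw":0},{"tx":0,"ty":0,"tz":0,"ax":0,"ay":0,"az":0,"jaw":0},{"tx":0,"ty":0,"tz":-20,"ax":0,"ay":0,"az":0,"jaw":0},{"tx":0,"ty":0,"tz":-40,"ax":0,"ay":0,"az":0,"jaw":0}]'
python3 -m jog '[{"tx":0,"ty":0,"tz":-20,"ax":0,"ay":0,"az":0,"jaw":0},{"tx":15,"ty":-35,"tz":0,"ax":0,"ay":0,"az":0,"jaw":-1},{"tx":15,"ty":-35,"tz":0,"ax":0,"ay":0,"az":0,"jaw":-1},{"tx":14,"ty":-34,"tz":0,"ax":0,"ay":0,"az":0,"jaw":-1},{"tx":0,"ty":0,"tz":0,"ax":0,"ay":0,"az":0,"jaw":-1}]'
python3 - <<'E'
from h import *
s=sense(); print(s["eef_pos"],s["ee_rot"])
e=s["eef_pos"]; d=np.array([544.9,34.3])-e[:2]; y=-.239
print("tx",d[0]*np.cos(y)+d[1]*np.sin(y),"ty",-(-d[0]*np.sin(y)+d[1]*np.cos(y)))
c=capture("scene"); 
cv2.imwrite("pics/s2.png",cv2.resize(c["color"][150:330,210:420,::-1],None,fx=3.3,fy=3.3,interpolation=cv2.INTER_CUBIC))
E
```

```text
time_s: 5.72
eef_pos: [475.6, -56.1, 28.2]
ee_rot: [-0.0, 0.993, -0.119, -0.001]
force: [-8.8, 3.7, 18.3]
grip_width: 0.178
grip_force: 40.3
time_s: 6.35
eef_pos: [475.9, -56.2, 86.9]
ee_rot: [-0.0, 0.993, -0.119, -0.002]
force: [1.1, -0.0, 0.5]
grip_width: 0.501
grip_force: 0.0
time_s: 6.98
eef_pos: [544.7, 35.7, 106.9]
ee_rot: [-0.0, 0.993, -0.118, -0.0]
force: [0.6, -0.3, -0.3]
grip_width: 0.999
grip_force: 0.0
[544.71797937  35.69880549 106.89090975] [-7.34599895e-05  9.93008485e-01 -1.18042963e-01 -5.48606887e-05]
tx 0.507987590961074 ty 1.3159547542091394
```

View pics/s2.png

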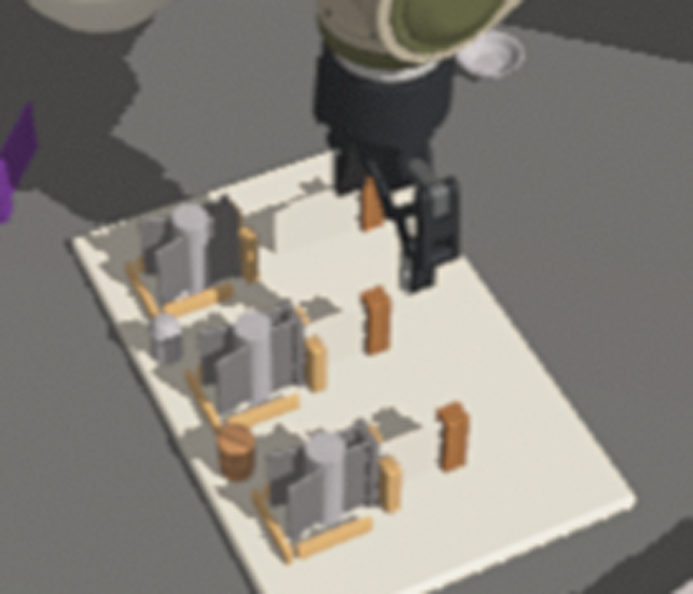

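Card p stands clear of the posts on the board (grip about (372,205)) and the other cards and clips are untouched. Next is q.

```bash
python3 -m jog '[{"tx":0,"ty":1,"tz":30,"ax":0,"ay":0,"az":0,"jaw":-1},{"tx":0,"ty":0,"tz":30,"ax":0,"ay":0,"az":0,"jaw":-1},{"tx":0,"ty":0,"tz":17,"ax":0,"ay":0,"az":0,"jaw":-1},{"tx":0,"ty":0,"tz":0,"ax":0,"ay":0,"az":0,"jaw":1},{"tx":0,"ty":0,"tz":0,"ax":0,"ay":0,"az":0,"jaw":1}]' 40
python3 -m jog '[{"tx":0,"ty":0,"tz":0,"ax":0,"ay":0,"az":0,"jaw":1},{"tx":0,"ty":0,"tz":0,"ax":0,"ay":0,"az":0,"jaw":1},{"tx":0,"ty":0,"tz":0,"ax":0,"ay":0,"az":0,"jaw":1},{"tx":0,"ty":0,"tz":-2,"ax":0,"ay":0,"az":0,"jaw":1},{"tx":0,"ty":0,"tz":0,"ax":0,"ay":0,"az":0,"jaw":1}]'
python3 -m jog '[{"tx":-2,"ty":0,"tz":0,"ax":0,"ay":0,"az":0,"jaw":1},{"tx":-2,"ty":0,"tz":0,"ax":0,"ay":0,"az":0,"jaw":1},{"tx":-2,"ty":0,"tz":0,"ax":0,"ay":0,"az":0,"jaw":1}]'
python3 -m jog '[{"tx":-2,"ty":0,"tz":0,"ax":0,"ay":0,"az":0,"jaw":1}]'
python3 -m jog '[{"tx":-2,"ty":0,"tz":0,"ax":0,"ay":0,"az":0,"jaw":1}]'
python3 -m jog '[{"tx":-2,"ty":0,"tz":0,"ax":0,"ay":0,"az":0,"jaw":1}]'
```

```text
time_s: 7.65
eef_pos: [544.5, 32.9, 31.3]
ee_rot: [0.0, 0.993, -0.119, 0.001]
force: [1.6, 0.4, 0.3]
grip_width: 0.603
grip_force: 0.0
time_s: 8.28
eef_pos: [543.8, 33.2, 32.2]
ee_rot: [-0.0, 0.993, -0.119, -0.0]
force: [-1.0, 0.1, -2.1]
grip_width: 0.177
grip_force: 38.9
time_s: 8.65
eef_pos: [540.4, 34.0, 33.1]
ee_rot: [0.0, 0.993, -0.119, 0.003]
force: [9.1, -2.3, -0.1]
grip_width: 0.179
grip_force: 39.7
time_s: 8.78
eef_pos: [538.7, 34.4, 33.4]
ee_rot: [0.0, 0.993, -0.119, 0.004]
force: [10.1, -1.2, -1.2]
grip_width: 0.176
grip_force: 39.8
time_s: 8.9
eef_pos: [536.9, 34.9, 33.5]
ee_rot: [0.0, 0.993, -0.119, 0.004]
force: [8.4, -2.1, 0.1]
grip_width: 0.179
grip_force: 39.9
time_s: 9.02
eef_pos: [535.0, 35.4, 33.5]
ee_rot: [0.0, 0.993, -0.119, 0.004]
force: [10.1, -0.6, -0.4]
grip_width: 0.174
grip_force: 39.9
```

About 10 N: q's clip is good. I'll finish it and move to r.

```bash
python3 -m jog '[{"tx":-8,"ty":0,"tz":0,"ax":0,"ay":0,"az":0,"jaw":1},{"tx":-12,"ty":0,"tz":0,"ax":0,"ay":0,"az":0,"jaw":1},{"tx":-13,"ty":0,"tz":0,"ax":0,"ay":0,"az":0,"jaw":1},{"tx":0,"ty":0,"tz":2,"ax":0,"ay":0,"az":0,"jaw":1},{"tx":0,"ty":0,"tz":0,"ax":0,"ay":0,"az":0,"jaw":1}]'
python3 -m jog '[{"tx":0,"ty":0,"tz":0,"ax":0,"ay":0,"az":0,"jaw":0.4},{"tx":0,"ty":0,"tz":0,"ax":0,"ay":0,"az":0,"jaw":0},{"tx":0,"ty":0,"tz":0,"ax":0,"ay":0,"az":0,"jaw":0},{"tx":0,"ty":0,"tz":-20,"ax":0,"ay":0,"az":0,"jaw":0},{"tx":0,"ty":0,"tz":-40,"ax":0,"ay":0,"az":0,"jaw":0}]'
python3 -m jog '[{"tx":0,"ty":0,"tz":-15,"ax":0,"ay":0,"az":0,"jaw":0},{"tx":15,"ty":-35,"tz":0,"ax":0,"ay":0,"az":0,"jaw":-1},{"tx":15,"ty":-35,"tz":0,"ax":0,"ay":0,"az":0,"jaw":-1},{"tx":16,"ty":-35,"tz":0,"ax":0,"ay":0,"az":0,"jaw":-1},{"tx":0,"ty":0,"tz":0,"ax":0,"ay":0,"az":0,"jaw":-1}]'
python3 - <<'E'
from h import *
s=sense(); print(s["eef_pos"],s["ee_rot"])
e=s["eef_pos"]; d=np.array([570.7,136.4])-e[:2]; y=-.239
print("tx",d[0]*np.cos(y)+d[1]*np.sin(y),"ty",-(-d[0]*np.sin(y)+d[1]*np.cos(y)))
E
```

```text
time_s: 9.65
eef_pos: [499.6, 44.2, 31.0]
ee_rot: [-0.0, 0.993, -0.119, -0.001]
force: [-5.9, 1.6, 11.2]
grip_width: 0.178
grip_force: 41.5
time_s: 10.28
eef_pos: [499.3, 43.9, 89.9]
ee_rot: [-0.0, 0.993, -0.119, -0.002]
force: [0.7, 0.3, -0.2]
grip_width: 0.5
grip_force: 0.0
time_s: 10.9
eef_pos: [570.1, 136.5, 104.1]
ee_rot: [-0.0, 0.993, -0.118, -0.0]
force: [-0.1, -0.9, 0.8]
grip_width: 1.002
grip_force: 0.0
[570.09612242 136.48833585 104.12676296] [-8.04592514e-06  9.92987743e-01 -1.18216595e-01 -4.22072389e-04]
tx 0.6076243290371433 ty -0.057131723649848615
```

```bash
python3 -m jog '[{"tx":0,"ty":0,"tz":30,"ax":0,"ay":0,"az":0,"jaw":-1},{"tx":0,"ty":0,"tz":30,"ax":0,"ay":0,"az":0,"jaw":-1},{"tx":0,"ty":0,"tz":15,"ax":0,"ay":0,"az":0,"jaw":-1},{"tx":0,"ty":0,"tz":0,"ax":0,"ay":0,"az":0,"jaw":1},{"tx":0,"ty":0,"tz":0,"ax":0,"ay":0,"az":0,"jaw":1}]' 40
python3 -m jog '[{"tx":0,"ty":0,"tz":0,"ax":0,"ay":0,"az":0,"jaw":1},{"tx":0,"ty":0,"tz":0,"ax":0,"ay":0,"az":0,"jaw":1},{"tx":0,"ty":0,"tz":0,"ax":0,"ay":0,"az":0,"jaw":1},{"tx":0,"ty":0,"tz":-2,"ax":0,"ay":0,"az":0,"jaw":1},{"tx":0,"ty":0,"tz":0,"ax":0,"ay":0,"az":0,"jaw":1}]'
python3 -m jog '[{"tx":-2,"ty":0,"tz":0,"ax":0,"ay":0,"az":0,"jaw":1},{"tx":-2,"ty":0,"tz":0,"ax":0,"ay":0,"az":0,"jaw":1},{"tx":-2,"ty":0,"tz":0,"ax":0,"ay":0,"az":0,"jaw":1}]'
python3 -m jog '[{"tx":-2,"ty":0,"tz":0,"ax":0,"ay":0,"az":0,"jaw":1}]'
python3 -m jog '[{"tx":-2,"ty":0,"tz":0,"ax":0,"ay":0,"az":0,"jaw":1}]'
python3 -m jog '[{"tx":-2,"ty":0,"tz":0,"ax":0,"ay":0,"az":0,"jaw":1}]'
```

```text
time_s: 11.52
eef_pos: [570.3, 134.8, 31.4]
ee_rot: [-0.0, 0.993, -0.119, 0.001]
force: [-0.5, -0.4, 0.5]
grip_width: 0.608
grip_force: 0.0
time_s: 12.15
eef_pos: [569.6, 135.0, 32.2]
ee_rot: [0.0, 0.993, -0.119, -0.0]
force: [0.1, -0.6, 0.0]
grip_width: 0.181
grip_force: 38.9
time_s: 12.52
eef_pos: [565.9, 135.9, 33.0]
ee_rot: [-0.0, 0.993, -0.119, 0.003]
force: [8.2, -2.1, -0.3]
grip_width: 0.175
grip_force: 39.8
time_s: 12.65
eef_pos: [564.2, 136.3, 33.2]
ee_rot: [-0.0, 0.993, -0.119, 0.003]
force: [7.4, -2.9, -0.1]
grip_width: 0.173
grip_force: 39.9
time_s: 12.78
eef_pos: [562.4, 136.8, 33.3]
ee_rot: [-0.0, 0.993, -0.119, 0.003]
force: [8.7, -2.2, -0.5]
grip_width: 0.18
grip_force: 39.9
time_s: 12.9
eef_pos: [560.4, 137.3, 33.3]
ee_rot: [-0.0, 0.993, -0.119, 0.003]
force: [8.6, -2.9, 0.6]
grip_width: 0.184
grip_force: 39.9
```

About 8.5 N here, so p is the slack one. I'll finish r, raise and look.

```bash
python3 -m jog '[{"tx":-8,"ty":0,"tz":0,"ax":0,"ay":0,"az":0,"jaw":1},{"tx":-12,"ty":0,"tz":0,"ax":0,"ay":0,"az":0,"jaw":1},{"tx":-13,"ty":0,"tz":0,"ax":0,"ay":0,"az":0,"jaw":1},{"tx":0,"ty":0,"tz":2,"ax":0,"ay":0,"az":0,"jaw":1},{"tx":0,"ty":0,"tz":0,"ax":0,"ay":0,"az":0,"jaw":1}]'
python3 -m jog '[{"tx":0,"ty":0,"tz":0,"ax":0,"ay":0,"az":0,"jaw":0.4},{"tx":0,"ty":0,"tz":0,"ax":0,"ay":0,"az":0,"jaw":0},{"tx":0,"ty":0,"tz":0,"ax":0,"ay":0,"az":0,"jaw":0},{"tx":0,"ty":0,"tz":-20,"ax":0,"ay":0,"az":0,"jaw":0},{"tx":0,"ty":0,"tz":-40,"ax":0,"ay":0,"az":0,"jaw":0}]'
python3 -m jog '[{"tx":0,"ty":0,"tz":-50,"ax":0,"ay":0,"az":0,"jaw":0},{"tx":-20,"ty":-30,"tz":-50,"ax":0,"ay":0,"az":0,"jaw":-1},{"tx":-30,"ty":-30,"tz":0,"ax":0,"ay":0,"az":0,"jaw":-1},{"tx":0,"ty":0,"tz":0,"ax":0,"ay":0,"az":0,"jaw":-1}]'
python3 - <<'E'
from h import *
s=sense(); e=s["eef_pos"]; print(e,s["ee_rot"])
c=capture("top"); 
cv2.imwrite("pics/t3.png",cv2.resize(c["color"][120:300,190:420,::-1],None,fx=3.3,fy=3.3,interpolation=cv2.INTER_CUBIC))
w=np.array([605.3,-88.2]); y=-.239; d=w-e[:2]
print("to clip p: tx",d[0]*np.cos(y)+d[1]*np.sin(y),"ty",-(-d[0]*np.sin(y)+d[1]*np.cos(y)))
E
```

```text
time_s: 13.52
eef_pos: [525.7, 146.0, 31.0]
ee_rot: [-0.0, 0.993, -0.119, -0.0]
force: [-5.4, 2.1, 9.3]
grip_width: 0.178
grip_force: 41.1
time_s: 14.15
eef_pos: [525.2, 145.5, 89.7]
ee_rot: [0.0, 0.993, -0.119, -0.002]
force: [0.9, 0.7, 0.2]
grip_width: 0.498
grip_force: 0.0
time_s: 14.65
eef_pos: [490.6, 217.5, 190.6]
ee_rot: [-0.0, 0.993, -0.118, 0.0]
force: [0.1, -0.1, 0.2]
grip_width: 1.0
grip_force: 0.0
[490.55804984 217.4772627  190.63430508] [-1.96156151e-04  9.93038058e-01 -1.17793696e-01  1.47200860e-04]
to clip p: tx 183.8437681977951 ty 269.82544904954113
```

View pics/t3.png

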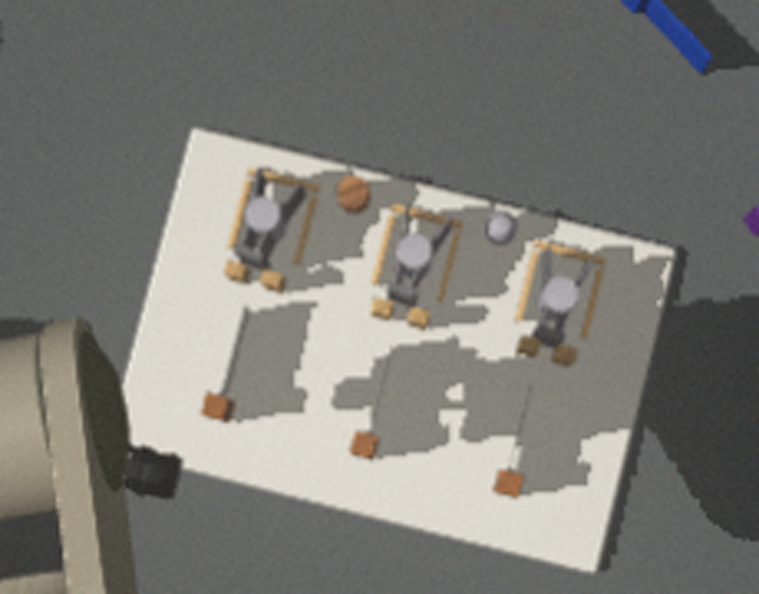

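All three cards stand clear of the posts (grips about (216,405), (364,444), (508,483)). The clips, stopper and shaker are in place. The slack clip is the right-hand one, barrel about (560,294). I'll fetch it.

```bash
python3 -m jog '[{"tx":30,"ty":45,"tz":0,"ax":0,"ay":0,"az":0,"jaw":-0.3},{"tx":31,"ty":45,"tz":0,"ax":0,"ay":0,"az":0,"jaw":-0.3},{"tx":31,"ty":45,"tz":0,"ax":0,"ay":0,"az":0,"jaw":-0.3},{"tx":31,"ty":45,"tz":0,"ax":0,"ay":0,"az":0,"jaw":-0.3},{"tx":31,"ty":45,"tz":0,"ax":0,"ay":0,"az":0,"jaw":-0.3}]'
python3 -m jog '[{"tx":30,"ty":45,"tz":0,"ax":0,"ay":0,"az":0,"jaw":-0.3},{"tx":0,"ty":0,"tz":30,"ax":0,"ay":0,"az":0,"jaw":-0.3},{"tx":0,"ty":0,"tz":30,"ax":0,"ay":0,"az":0,"jaw":-0.3},{"tx":0,"ty":0,"tz":0,"ax":0,"ay":0,"az":0,"jaw":-0.3},{"tx":0,"ty":0,"tz":0,"ax":0,"ay":0,"az":0,"jaw":-0.3}]'
python3 - <<'E'
from h import *
s=sense(); e=s["eef_pos"]; print(e,s["ee_rot"])
c=capture("scene"); 
cv2.imwrite("pics/s4.png",cv2.resize(c["color"][130:310,200:410,::-1],None,fx=3.3,fy=3.3,interpolation=cv2.INTER_CUBIC))
w=np.array([605.2,-88.4]); y=-.239; d=w-e[:2]
print("to clip p: tx",d[0]*np.cos(y)+d[1]*np.sin(y),"ty",-(-d[0]*np.sin(y)+d[1]*np.cos(y)))
E
```

```text
time_s: 15.32
eef_pos: [588.4, -42.4, 189.7]
ee_rot: [0.0, 0.993, -0.12, -0.0]
force: [-0.0, -0.4, 0.8]
grip_width: 0.649
grip_force: 0.0
time_s: 15.95
eef_pos: [606.9, -90.8, 131.4]
ee_rot: [0.0, 0.993, -0.12, 0.001]
force: [-0.5, 0.5, 0.0]
grip_width: 0.654
grip_force: 0.0
[606.94683441 -90.84327071 131.39994311] [ 1.95588933e-04  9.92830018e-01 -1.19532467e-01  7.11138458e-04]
to clip p: tx -2.275579312938179 ty -1.9602910510581741
```

View pics/s4.png

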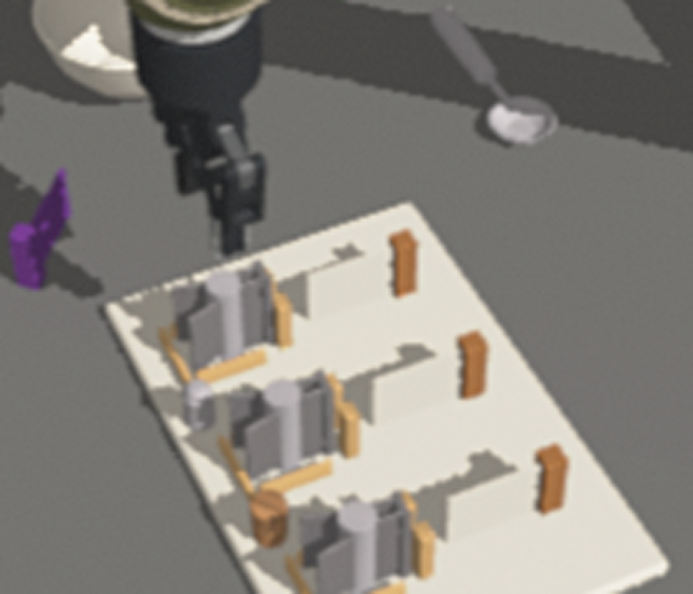

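The gripper at (232,215) is lined up over the slack clip's barrel at (225,290). I'll descend and grasp.

```bash
python3 -m jog '[{"tx":-2,"ty":-2,"tz":20,"ax":0,"ay":0,"az":0,"jaw":-0.3},{"tx":0,"ty":0,"tz":30,"ax":0,"ay":0,"az":0,"jaw":-0.3},{"tx":0,"ty":0,"tz":30,"ax":0,"ay":0,"az":0,"jaw":-0.3},{"tx":0,"ty":0,"tz":15,"ax":0,"ay":0,"az":0,"jaw":-0.3},{"tx":0,"ty":0,"tz":0,"ax":0,"ay":0,"az":0,"jaw":0}]' 40
python3 -m jog '[{"tx":0,"ty":0,"tz":0,"ax":0,"ay":0,"az":0,"jaw":1},{"tx":0,"ty":0,"tz":0,"ax":0,"ay":0,"az":0,"jaw":1},{"tx":0,"ty":0,"tz":0,"ax":0,"ay":0,"az":0,"jaw":1},{"tx":0,"ty":0,"tz":0,"ax":0,"ay":0,"az":0,"jaw":1}]'
```

```text
time_s: 16.62
eef_pos: [605.1, -87.8, 35.5]
ee_rot: [-0.0, 0.993, -0.119, -0.0]
force: [-0.3, -0.5, 0.4]
grip_width: 0.504
grip_force: 0.0
time_s: 17.12
eef_pos: [605.8, -88.1, 36.9]
ee_rot: [0.0, 0.993, -0.119, 0.001]
force: [-0.3, -0.0, 7.1]
grip_width: 0.271
grip_force: 38.7
```

```bash
python3 -m jog '[{"tx":0,"ty":0,"tz":-10,"ax":0,"ay":0,"az":0,"jaw":1},{"tx":0,"ty":0,"tz":-30,"ax":0,"ay":0,"az":0,"jaw":1},{"tx":0,"ty":0,"tz":-40,"ax":0,"ay":0,"az":0,"jaw":1},{"tx":0,"ty":0,"tz":-40,"ax":0,"ay":0,"az":0,"jaw":1},{"tx":0,"ty":0,"tz":-30,"ax":0,"ay":0,"az":0,"jaw":1}]'
python3 -m jog '[{"tx":-16,"ty":-27,"tz":0,"ax":0,"ay":0,"az":0,"jaw":1},{"tx":-26,"ty":-47,"tz":0,"ax":0,"ay":0,"az":0,"jaw":1},{"tx":-26,"ty":-47,"tz":0,"ax":0,"ay":0,"az":0,"jaw":1},{"tx":-26,"ty":-47,"tz":0,"ax":0,"ay":0,"az":0,"jaw":1},{"tx":-26,"ty":-47,"tz":0,"ax":0,"ay":0,"az":0,"jaw":1}]'
python3 -m jog '[{"tx":-26,"ty":-47,"tz":0,"ax":0,"ay":0,"az":0,"jaw":1},{"tx":-26,"ty":-47,"tz":0,"ax":0,"ay":0,"az":0,"jaw":1},{"tx":-26,"ty":-47,"tz":0,"ax":0,"ay":0,"az":0,"jaw":1},{"tx":-23,"ty":-45,"tz":0,"ax":0,"ay":0,"az":0,"jaw":1},{"tx":-14,"ty":-26,"tz":0,"ax":0,"ay":0,"az":0,"jaw":1}]'
python3 -m jog '[{"tx":0,"ty":0,"tz":0,"ax":0,"ay":0,"az":0,"jaw":1},{"tx":0,"ty":0,"tz":0,"ax":0,"ay":0,"az":0,"jaw":1}]'
python3 - <<'E'
from h import *
s=sense(); e=s["eef_pos"]
c=capture("scene"); 
cv2.imwrite("pics/s5.png",c["color"][:,:,::-1])
w=np.array([478,382.4]); y=-.239; d=w-e[:2]
print("to tin: tx",d[0]*np.cos(y)+d[1]*np.sin(y),"ty",-(-d[0]*np.sin(y)+d[1]*np.cos(y)))
E
```

```text
time_s: 17.75
eef_pos: [605.0, -87.7, 187.7]
ee_rot: [0.0, 0.993, -0.119, 0.001]
force: [0.2, -0.1, -0.9]
grip_width: 0.266
grip_force: 40.1
time_s: 18.38
eef_pos: [538.5, 151.2, 185.9]
ee_rot: [-0.0, 0.993, -0.119, 0.0]
force: [0.9, 0.3, -1.4]
grip_width: 0.268
grip_force: 40.1
time_s: 19.0
eef_pos: [476.6, 384.9, 185.8]
ee_rot: [-0.0, 0.993, -0.118, -0.0]
force: [-0.9, -1.2, -0.5]
grip_width: 0.27
grip_force: 40.1
time_s: 19.25
eef_pos: [478.0, 382.1, 185.5]
ee_rot: [0.0, 0.993, -0.119, -0.0]
force: [0.6, -0.1, -0.6]
grip_width: 0.273
grip_force: 40.1
to tin: tx -0.05086447230161488 ty -0.3086460385956679
```

View pics/s5.png

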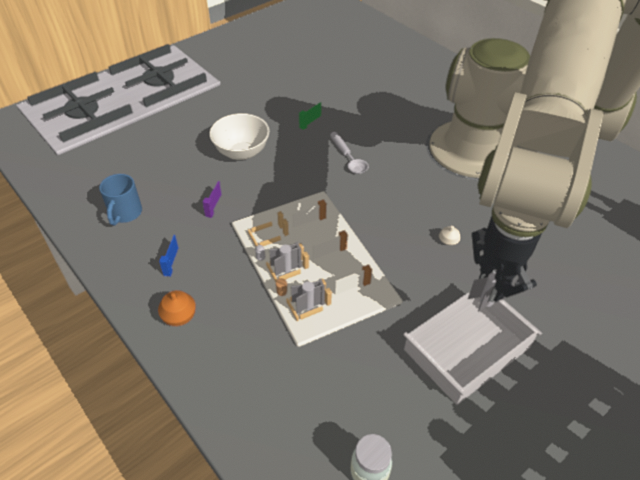

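The clip hangs from the gripper at about (490,290), above the tin. Two clips, the cards and the bystanders are undisturbed. I'll lower it into the tin.

```bash
python3 -m jog '[{"tx":0,"ty":0,"tz":30,"ax":0,"ay":0,"az":0,"jaw":1},{"tx":0,"ty":0,"tz":40,"ax":0,"ay":0,"az":0,"jaw":1},{"tx":0,"ty":0,"tz":40,"ax":0,"ay":0,"az":0,"jaw":1},{"tx":0,"ty":0,"tz":30,"ax":0,"ay":0,"az":0,"jaw":1},{"tx":0,"ty":0,"tz":10,"ax":0,"ay":0,"az":0,"jaw":1}]'
python3 -m jog '[{"tx":0,"ty":0,"tz":3,"ax":0,"ay":0,"az":0,"jaw":1},{"tx":0,"ty":0,"tz":2,"ax":0,"ay":0,"az":0,"jaw":1},{"tx":0,"ty":0,"tz":0,"ax":0,"ay":0,"az":0,"jaw":1}]'
```

```text
time_s: 19.92
eef_pos: [477.6, 381.5, 33.9]
ee_rot: [0.001, 0.993, -0.12, -0.001]
force: [-0.9, -0.2, -0.2]
grip_width: 0.274
grip_force: 40.1
time_s: 20.3
eef_pos: [478.2, 382.9, 31.1]
ee_rot: [-0.0, 0.993, -0.119, 0.001]
force: [0.4, -0.7, -0.7]
grip_width: 0.266
grip_force: 40.1
```

```bash
python3 -m jog '[{"tx":0,"ty":0,"tz":2,"ax":0,"ay":0,"az":0,"jaw":1},{"tx":0,"ty":0,"tz":1,"ax":0,"ay":0,"az":0,"jaw":1},{"tx":0,"ty":0,"tz":0,"ax":0,"ay":0,"az":0,"jaw":1}]'
python3 -m jog '[{"tx":0,"ty":0,"tz":0,"ax":0,"ay":0,"az":0,"jaw":0.2},{"tx":0,"ty":0,"tz":0,"ax":0,"ay":0,"az":0,"jaw":-0.2},{"tx":0,"ty":0,"tz":0,"ax":0,"ay":0,"az":0,"jaw":-0.2},{"tx":0,"ty":0,"tz":-20,"ax":0,"ay":0,"az":0,"jaw":-0.2},{"tx":0,"ty":0,"tz":-40,"ax":0,"ay":0,"az":0,"jaw":-0.2}]'
python3 -m jog '[{"tx":0,"ty":0,"tz":-50,"ax":0,"ay":0,"az":0,"jaw":-0.2},{"tx":0,"ty":0,"tz":-50,"ax":0,"ay":0,"az":0,"jaw":-0.2},{"tx":-50,"ty":0,"tz":0,"ax":0,"ay":0,"az":0,"jaw":-0.2},{"tx":-50,"ty":0,"tz":0,"ax":0,"ay":0,"az":0,"jaw":-0.2},{"tx":-40,"ty":0,"tz":0,"ax":0,"ay":0,"az":0,"jaw":-0.2}]'
python3 -m jog '[{"tx":0,"ty":0,"tz":0,"ax":0,"ay":0,"az":0,"jaw":-0.2},{"tx":0,"ty":0,"tz":0,"ax":0,"ay":0,"az":0,"jaw":-0.2},{"tx":0,"ty":0,"tz":0,"ax":0,"ay":0,"az":0,"jaw":-0.2}]'
python3 - <<'E'
from h import *
c=capture("scene"); cv2.imwrite("pics/s6.png",c["color"][:,:,::-1])
E
```

```text
time_s: 20.68
eef_pos: [478.3, 383.0, 28.9]
ee_rot: [-0.0, 0.993, -0.119, 0.001]
force: [-2.8, -2.4, 10.4]
grip_width: 0.269
grip_force: 41.5
time_s: 21.3
eef_pos: [477.1, 382.3, 86.5]
ee_rot: [0.001, 0.993, -0.119, -0.001]
force: [-0.1, -0.1, 0.1]
grip_width: 0.601
grip_force: 0.0
time_s: 21.92
eef_pos: [340.1, 416.2, 187.4]
ee_rot: [-0.0, 0.993, -0.119, -0.0]
force: [0.1, 0.3, 0.0]
grip_width: 0.598
grip_force: 0.0
time_s: 22.3
eef_pos: [342.7, 415.6, 187.1]
ee_rot: [0.0, 0.993, -0.12, -0.0]
force: [0.5, 0.4, 0.7]
grip_width: 0.599
grip_force: 0.0
```

View pics/s6.png

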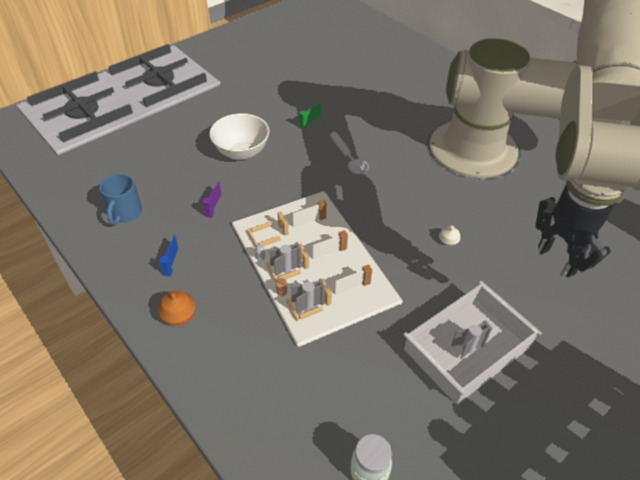

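The picture shows the slack clip standing in the tin at about (475,337). The cards are on the board (grips about (322,210), (343,241), (367,275)), the two good clips are in their bays, and the robot is clear. I'll hand it in.

```bash
python3 -c "
from rig import *
print(sense()['time_s'],finish_job())"
```

```text
the job is handed in; nothing more can be done
22.35 None
```

The job is handed in at 22.35 s: all three cards are out on the board, and the slack clip (board y = -105 mm, about 2 N against about 10 N and 8.5 N) is in the loaf tin. The last picture shows the two good clips, the stopper and the shaker in place; the hand-in gave no verdict.

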